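Proof-pull a spring in the bench spring tester

ROBOT

A 7-joint arm with a two-finger parallel gripper is mounted at the origin on the work surface. World frame = base frame: x ahead of the robot, y to its left, z up, the work surface at z = 0. Lengths are in mm, angles in rad, forces in N, time in s.
With the tool pointing down it reaches from about 425 to 875 mm from the base axis. Payload 4.7 kg.
Tool frame: the origin (TCP) lies midway between the tips of the shut fingers; the grasp point (between the pads) lies 19 mm behind it; z points along the fingers, y is the line along which they close (so a half turn about z gives the same grasp; the last joint's range is limited). The gripper opens to 85 mm and grips with 20 to 120 N. Pads are 22 mm wide; open, the fingers measure 114 mm over their backs; the gripper's body (76 mm by 85 mm) begins 54 mm behind the grasp point. The pads swing forward as they close: fully open they stand 13 mm farther back than shut.
Start: joints at [-1.242, 0.321, -0.07, 1.45, 0.023, 1.371, -0.057], TCP at [201.284, 618.069, 231.349] pointing down, gripper open.
Joint ranges: [-2.86, 2.86], [-0.3, 2.09], [-1.38, 1.24], [0.06, 2.45], [-1.56, 4.7], [0.09, 2.05], [-2.69, 2.69]. Speed limits (rad/s): [2.57, 2.57, 3.14, 3.14, 3.14, 3.14, 3.14].

INTERFACE

Orientations are given as a rotation vector (axis times angle).
In Python, from bench import env, optics, ticket gives the robot as it stands. The module is installed in compiled form; this text tells all that it offers.
- The arm moves only by the tool send_rows, never from a script. Its argument "moves" is a list that holds one entry, the list of rows, each a list of 7 numbers: the shift along the world's x, y, z each as a share of 80 mm, from -1 to 1, then the turn, a rotation vector about the world's x, y, z each as a share of 90 degrees, from -1 to 1, then the closure, from -1 (fully open) to 1 (shut). In form: [[[dx, dy, dz, ax, ay, az, gripper], ...]]. A call has 1 to 12 rows; each row is the pose to reach, as a shift and turn from the pose commanded when the call began; what a row does not reach only later rows make up. A row lasts 1/12 s, in which the tool goes at most 41.7 mm and 7.16 degrees, less where a joint would pass 70% of its speed; a pose out of reach is approached as far as the arm can. A call with a number of a shift or a turn outside -1 to 1 is refused whole. A call with a gripper value outside its range is refused whole. The fingers move at their own pace and stop on an object; "squeeze" is the grip in N (left out, the last holds). Time passes only in rows, so rows that repeat a pose let the fingers close. It gives the time, the measured TCP pose, the force, the opening and the grip force at its end, in the units of the state.
- env.get_obs(): the state, without advancing time (a new reading comes with each control period).
- optics.snapshot(name): name is "scene" or "side" or "wrist"; returns the picture (420x560x3 uint8, red, green, blue); there is no depth.
- optics.calibration(name): a dict with "K" (3x3 intrinsics, pixels), "cam_to_world" (4x4, takes a point from camera to world coordinates). Camera axes: x right, y down, z forward; pixel columns grow to the right and rows downward; lengths in mm; the calibration is good to about 2 mm. A picture is of the moment at which its call begins: read the wrist's pose just before it. calibration takes no time and is no camera call; for the wrist camera it gives the pose at the moment of the call.
- ticket.finish_job(): hands the job in; it is judged then, once.
The state is a dict: "time_s": time; "joints": joint angles; "dq": joint speeds; "joint_efforts": joint torques, N m; "ee_pos": TCP position; "orientation": TCP orientation; "force": force on the tool from outside, world axes, zero at the start; "torque": the same for the moment, N m; "opening": finger opening in mm; "grip_force": force on a finger pad.
Only numpy, scipy, OpenCV 4.12 (cv2) and the standard library are available. Lean on these libraries where they do the work, as an engineer would, in place of code of your own. Each camera call takes 0.05 s, during which the arm holds its last target. There are 200 camera calls.

TASK

Proof-pull the spring in the bench spring tester: with the carriage home, push the upright tell-tale tab all the way back until it rests against the carriage's pointer arm, then push the carriage out from behind, against its spring, until its pointer lines up with the tip of the index clamp beside the scale, and hold it there for two seconds. Then ease the carriage back fully home, without letting it snap, so that the tell-tale is left standing at the index tip. Do not shift the index clamp or push the loose things on the bench about.

Things in the scene. Friction and masses are not known exactly. Their poses are not given: they have to be found in the camera images.
- tester: Spring tester fixed to the bench: grey bed plate (x -345 to 155, y -60 to 60 mm, 12 mm thick), spring barrel at one end, block-shaped carriage in the middle, scale bar along the -y side. Its x axis is the way the carriage is pulled out, away from the barrel; z up. Origin on the bench top under the line of travel, 25 mm in +x from the carriage's front face at home.
- gap (a point): Middle of the 70 mm wide gap between barrel and carriage when the carriage is home, at z = 70 mm, where fingers go in from above. Only the pull rod (10 mm thick, on y = 0, top at z = 41 mm) and a 24 mm wide rail below it cross the gap. The barrel's top is at z = 63 mm.
- end_stop (a point): Middle of the top (z = 38 mm) of the end stop block, x = 104 to 120, y = -48 to 48 mm in the tester's frame. The scale bar (y = -100 to -56 mm, top at z = 22 mm, dark ticks 10 mm apart) runs beside it.
- carriage (a joint): Pull-out of the carriage in m: 0 home, 0.12 fully out. A spring pulls it home with 4.5 N at 0, growing by 0.9 N per 10 mm. Aluminium block 95 (x) x 96 mm (y), from z = 27 to 94 mm, too big to grasp: push its rear face (tester x = -120 mm at home).
- telltale (a joint): Position of the tell-tale in m: 0 when its rear edge is where the pointer's reading edge is with the carriage home; it grows in the tester's +x. The pointer arm pushes it outwards; it stays by friction (about 2 N) wherever it is left.
- index (a joint): Position of the index clamp in m, on the same scale: carriage = index means that the pointer lines up with the index tip, telltale = index that the tell-tale's rear edge does. The clamp is a steel block 26 x 20 mm with a black screw on top at the outer edge of the scale, top at z = 40 mm, fastened tight.
- carriage_push (a point): Middle of the carriage's rear face (dark rubber pad, 86 mm wide), at z = 70 mm, where to push it in the tester's +x.
- pointer_tip (a point): End of the carriage pointer's reading edge, over the scale at z = 27 mm. The pointer is a steel arm 8 mm thick that sticks out over the scale from the carriage's front corner, up to z = 58 mm; its front edge, flush with the carriage's front face, is the reading edge.
- telltale_push (a point): On the tell-tale's front face, at z = 75 mm, where to push it in the tester's -x. The tell-tale is an upright dark steel tab 12 mm thick (x), 34 mm wide (y = -88 to -54 mm), from z = 23 to 95 mm, ahead of the pointer arm.
- telltale_edge (a point): End of the tell-tale's rear edge (12 mm behind its front face), over the scale at z = 27 mm.
- index_tip (a point): Tip of the index clamp's finger, at the outer edge of the scale at z = 29 mm; its x axis is the tester's.
- spring_bin: Loose cream bin of springs, 110 x 85 x 45 mm, origin under its centre; leave alone.
- screwdriver: Loose screwdriver, 200 mm, lying on the bench; leave alone.
- wrench: Loose wrench, 170 mm, lying on the bench; leave alone.
- tape_roll: Loose roll of tape, 100 mm across, 40 mm high; leave alone.
- scissors: Loose scissors, 180 mm, lying on the bench; leave alone.
- organiser: Loose grey parts tray, 180 x 130 x 35 mm; leave alone.

How it is judged:
By the outcome, as a careful person would: the job done as asked, in the order asked, and still so for the second after the job is handed in, with the robot touching nothing.
It also fails if it takes over 61 s, if anything falls off the work surface, if the arm or the gripper's body presses on something with over 40 N, if the wrist force passes 120 N, or if a joint passes its speed limit or range.

## Working session

There is one attempt and no reset: what is moved stays moved. The work goes in short steps, Python scripts to look and compute and a tool call to move; the robot and the scene stay as the last step left them, time stands still between calls to the robot, and variables do not carry over. Pictures are saved under pics/ and viewed, at most 10 in all, crops included, and the job is handed in when it is done.

Besides the shell and the picture viewer there is one more tool, called after ">>>" as a command line: name --argument value ..., lists and objects as JSON in quotes. send_rows: Moves the arm, as the interface text tells. Its arguments: {"type":"object","properties":{"moves":{"type":"array"},"squeeze":{"type":"number"}},"required":["moves"]}

```bash
mkdir -p pics
python3 - <<'E'
from bench import env,optics
import cv2
for n in("scene","side"):
    cv2.imwrite(f"pics/{n}0.png",optics.snapshot(n)[:,:,::-1]); c=optics.calibration(n); print(c)
print(env.get_obs())
E
```

```text
{'K': array([[451.6487938 ,   0.        , 276.74375175],
       [  0.        , 451.6487938 , 215.54640259],
       [  0.        ,   0.        ,   1.        ]]), 'cam_to_world': array([[ 2.65901541e-01,  7.89725907e-01, -5.52837556e-01,
         1.25348621e+03],
       [ 9.63947576e-01, -2.11827599e-01,  1.61040802e-01,
        -9.50828355e+01],
       [ 1.00718410e-02, -5.75727419e-01, -8.17579658e-01,
         1.17588932e+03],
       [ 0.00000000e+00,  0.00000000e+00,  0.00000000e+00,
         1.00000000e+00]])}
{'K': array([[433.15314124,   0.        , 282.16520877],
       [  0.        , 433.15314124, 211.89977401],
       [  0.        ,   0.        ,   1.        ]]), 'cam_to_world': array([[ 8.30626779e-01, -2.87350167e-01,  4.76958107e-01,
        -8.10468402e+01],
       [-5.56247260e-01, -3.89031663e-01,  7.34331908e-01,
        -8.23791186e+02],
       [-2.54585909e-02, -8.75262387e-01, -4.82977861e-01,
         7.03632507e+02],
       [ 0.00000000e+00,  0.00000000e+00,  0.00000000e+00,
         1.00000000e+00]])}
{'time_s': 0.1, 'joints': array([-1.24187919,  0.32177102, -0.07010564,  1.45153473,  0.02259224,
        1.37082944, -0.05687759]), 'dq': array([-0.00072995, -0.00123956,  0.00038803, -0.00344986, -0.00028769,
       -0.00320473, -0.00010859]), 'joint_efforts': array([-2.31362246e-04, -4.94876790e+01, -3.84298190e-01, -3.15210807e+01,
        1.29054522e-02,  7.38714763e-03, -1.17962924e-05]), 'ee_pos': array([201.1485097 , 617.58391101, 230.32784437]), 'orientation': array([-4.92337306e-01, -3.10257434e+00,  2.73976979e-03]), 'force': array([-0.62366704, -0.03277267, -0.0508633 ]), 'torque': array([-0.03705071,  0.00154945,  0.03330983]), 'grip_force': 0.0, 'opening': 85.34878410521735}
```

View pics/scene0.png

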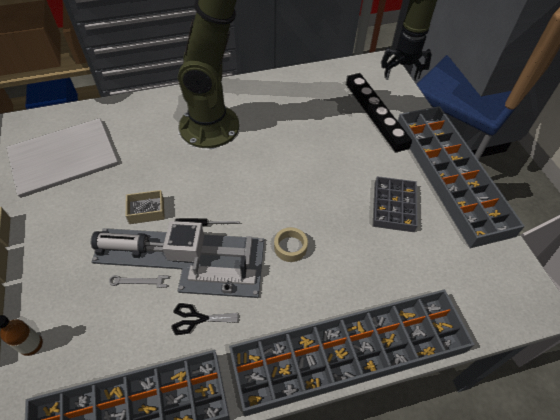

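View pics/side0.png

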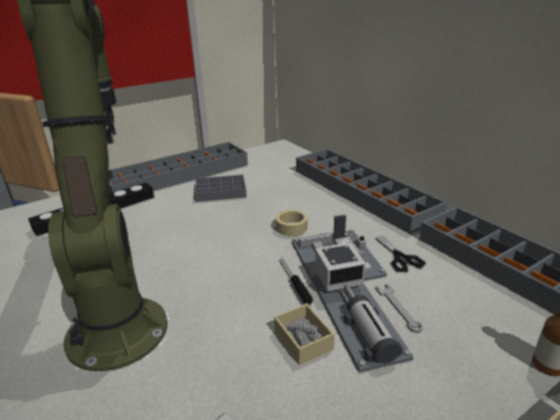

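The scene view shows the tester at about (93–265, 225–297), its +x pointing to image right (roughly world +y), with the scale on the far side from the robot. I'll zoom in for features.

Run:
```python
import cv2,numpy as np
a=cv2.imread("pics/scene0.png")[215:305,85:275]
b=cv2.imread("pics/side0.png")[205:370,285:415]
cv2.imwrite("pics/z1.png",cv2.resize(a,None,fx=4.2,fy=4.2,interpolation=cv2.INTER_CUBIC))
cv2.imwrite("pics/z2.png",cv2.resize(b,None,fx=3.6,fy=3.6,interpolation=cv2.INTER_CUBIC))
```

```text
(no output)
```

View pics/z1.png

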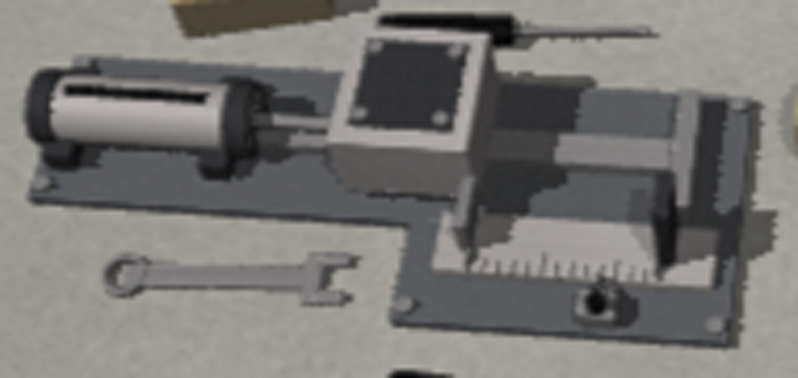

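View pics/z2.png

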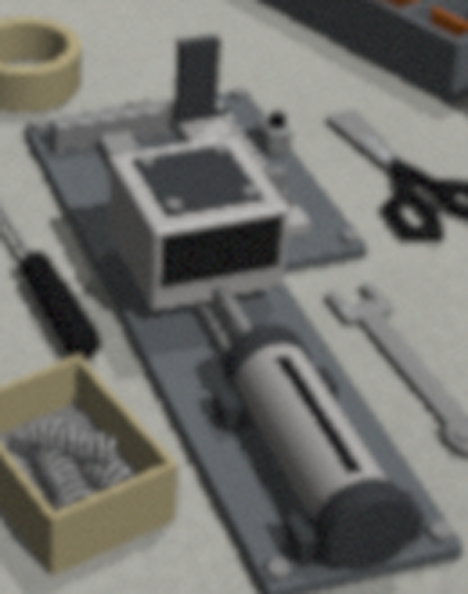

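Zoomed scene: carriage top corners at about zoom (360,28), (497,33), (470,150), (330,140), bed corner (30,201) and index block with black screw at (600,300). The tell-tale is the dark tab near (665,230). Zoomed side: rear pad faces the camera, bed corners at (265,592) and (462,550). Next I'll fit the pose.

```bash
cat > h.py <<'E'
import numpy as np
from bench import env,optics
from scipy.optimize import least_squares
def ray(c,uv):
    T=c["cam_to_world"];d=T[:3,:3]@np.linalg.inv(c["K"])@[uv[0],uv[1],1];return T[:3,3],d
def atz(c,uv,z):
    o,d=ray(c,uv);return o+d*(z-o[2])/d[2]
def proj(c,P):
    T=c["cam_to_world"];p=c["K"]@(T[:3,:3].T@(np.asarray(P,float)-T[:3,3]));return p[:2]/p[2]
def t2w(q,p):
    c,s=np.cos(q[2]),np.sin(q[2]);return np.array([q[0]+c*p[0]-s*p[1],q[1]+s*p[0]+c*p[1],p[2]])
def w2t(q,p):
    c,s=np.cos(q[2]),np.sin(q[2]);d=np.array(p[:2])-q[:2];return np.array([c*d[0]+s*d[1],-s*d[0]+c*d[1],p[2]])
E
python3 - <<'E'
from h import *
A=lambda u,v:(85+u/4.2-.4,215+v/4.2-.4)
B=lambda u,v:(285+u/3.6-.4,205+v/3.6-.4)
S=[("scene",A(30,201),(-345,-60,12)),("scene",A(757,98),(155,60,12)),
("scene",A(360,28),(-120,48,94)),("scene",A(497,33),(-25,48,94)),("scene",A(470,150),(-25,-48,94)),("scene",A(330,140),(-120,-48,94)),
("side",B(155,235),(-120,48,94)),("side",B(287,213),(-120,-48,94)),("side",B(103,143),(-25,48,94)),
("side",B(265,592),(-345,60,12)),("side",B(462,550),(-345,-60,12)),("side",B(28,128),(155,60,12))]
C={n:optics.calibration(n) for n in("scene","side")}
f=lambda q:np.concatenate([proj(C[n],t2w(q,p))-uv for n,uv,p in S])
r=least_squares(f,[600,0,1.5],loss="soft_l1",x_scale=[10,10,.1]);q=r.x
print(q,f(q).reshape(-1,2).round(1).tolist());np.save("q.npy",q)
for n,p in dict(screw=(600,300),tt_bottom=(660,275)).items(): print(n,w2t(q,atz(C["scene"],A(*p),{"screw":48,"tt_bottom":25}[n])))
for p in [(-155,0,70),(-25,-72,60),(60,-72,75),(0,-90,27)]: print(p,t2w(q,p))
print(optics.calibration("wrist"))
E
```

```text
[540.68311528 -89.22615179   1.22772857] [[-0.6, -1.9], [-0.1, -0.3], [-0.7, -1.7], [-0.8, -0.7], [-0.2, -0.1], [-0.8, -0.1], [-0.3, -2.1], [1.0, -2.6], [1.6, 2.0], [-0.0, -2.2], [-0.1, -2.9], [-0.3, -2.2]]
screw [  69.38679196 -127.54882684   48.        ]
tt_bottom [103.74104268 -94.82307459  25.        ]
(-155, 0, 70) [ 488.54457853 -235.19386392   70.        ]
(-25, -72, 60) [ 600.07803048 -136.98852243   60.        ]
(60, -72, 75) [628.67013128 -56.94171255  75.        ]
(0, -90, 27) [ 625.43856104 -119.50014087   27.        ]
{'K': array([[354.57181793,   0.        , 282.12120503],
       [  0.        , 354.57181793, 211.27994403],
       [  0.        ,   0.        ,   1.        ]]), 'cam_to_world': array([[ 3.09280766e-01,  9.13699583e-01,  2.63625643e-01,
         1.33429789e+02],
       [ 9.50967582e-01, -2.96440279e-01, -8.82259528e-02,
         6.39899126e+02],
       [-2.46275721e-03,  2.77986030e-01, -9.60581960e-01,
         3.71265687e+02],
       [ 0.00000000e+00,  0.00000000e+00,  0.00000000e+00,
         1.00000000e+00]])}
```

>>> send_rows --moves '[[[0.19,-0.33,0,0,0,0,1],[0.38,-0.66,0,0,0,0,1],[0.56,-0.975,0,0,0,0,1]]]'

```text
time_s: 0.35
ee_pos: [246.3, 538.8, 230.4]
orientation: [-0.491, -3.103, 0.002]
force: [0.9, -1.1, 1.0]
opening: 51.4
grip_force: 0.0
```

>>> send_rows --moves '[[[0.19,-0.33,0,0,0,0,1],[0.38,-0.66,0,0,0,0,1],[0.56,-0.975,0,0,0,0,1]]]'

```text
time_s: 0.6
ee_pos: [291.5, 460.2, 230.9]
orientation: [-0.493, -3.103, 0.001]
force: [0.3, -0.1, -0.7]
opening: 12.3
grip_force: 0.0
```

>>> send_rows --moves '[[[0.19,-0.33,0,0,0,0,1],[0.38,-0.66,0,0,0,0,1],[0.56,-0.975,0,0,0,0,1]]]'

```text
time_s: 0.85
ee_pos: [336.2, 382.2, 231.0]
orientation: [-0.493, -3.102, 0.001]
force: [0.9, 1.4, -0.7]
opening: 0.1
grip_force: 0.0
```

>>> send_rows --moves '[[[0.19,-0.33,0,0,0,0,1],[0.38,-0.66,0,0,0,0,1],[0.56,-0.975,0,0,0,0,1]]]'

```text
time_s: 1.1
ee_pos: [381.0, 304.2, 231.0]
orientation: [-0.493, -3.102, 0.001]
force: [-0.2, 0.2, 0.6]
opening: 0.2
grip_force: 0.0
```

>>> send_rows --moves '[[[0.19,-0.33,0,0,0,0,1],[0.38,-0.66,0,0,0,0,1],[0.56,-0.975,0,0,0,0,1]]]'

```text
time_s: 1.35
ee_pos: [425.7, 226.3, 231.1]
orientation: [-0.493, -3.102, 0.0]
force: [0.7, 1.0, -0.0]
opening: -0.1
grip_force: 0.0
```

>>> send_rows --moves '[[[0.19,-0.33,0,0,0,0,1],[0.38,-0.66,0,0,0,0,1],[0.56,-0.975,0,0,0,0,1]]]'

```text
time_s: 1.6
ee_pos: [470.4, 148.3, 231.1]
orientation: [-0.493, -3.102, 0.0]
force: [0.5, -0.1, -0.5]
opening: 0.4
grip_force: 0.0
```

>>> send_rows --moves '[[[0.19,-0.33,0,0,0,0,1],[0.38,-0.66,0,0,0,0,1],[0.56,-0.975,0,0,0,0,1]]]'

```text
time_s: 1.85
ee_pos: [515.2, 70.4, 231.1]
orientation: [-0.493, -3.102, 0.0]
force: [-0.8, -0.2, -1.0]
opening: -0.1
grip_force: 0.0
```

>>> send_rows --moves '[[[0.19,-0.33,0,0,0,0,1],[0.38,-0.66,0,0,0,0,1],[0.56,-0.975,0,0,0,0,1]]]'

```text
time_s: 2.1
ee_pos: [560.0, -7.5, 231.1]
orientation: [-0.493, -3.102, 0.0]
force: [0.7, -0.1, 0.6]
opening: 0.0
grip_force: 0.0
```

>>> send_rows --moves '[[[0.19,-0.33,-0.4,0,0,0,1],[0.38,-0.66,-0.8,0,0,0,1],[0.56,-0.975,-0.9,0,0,0,1],[0.56,-0.975,-0.9,0,0,0,1],[0.56,-0.975,-0.9,0,0,0,1],[0.56,-0.975,-0.9,0,0,0,1]]]'

```text
time_s: 2.6
ee_pos: [604.3, -83.3, 159.2]
orientation: [-0.492, -3.102, -0.001]
force: [0.2, 0.1, -0.3]
opening: 0.0
grip_force: 0.0
```

Run:
```python
from h import *
import cv2,pickle
o=env.get_obs();c=optics.calibration("wrist");im=optics.snapshot("wrist")
pickle.dump(c,open("w1.pkl","wb"))
cv2.imwrite("pics/w1.png",im[:,:,::-1]);cv2.imwrite("pics/w1b.png",cv2.resize(im[:,:,::-1],(800,600),interpolation=cv2.INTER_CUBIC))
print(o["time_s"],o["ee_pos"],o["orientation"],o["force"],o["opening"])
```

```text
2.6 [604.32385761 -83.31716271 159.18963605] [-4.92272690e-01 -3.10206449e+00 -8.18123653e-04] [ 0.15048056  0.14246935 -0.2809783 ] 0.02115298694924877
```

View pics/w1b.png

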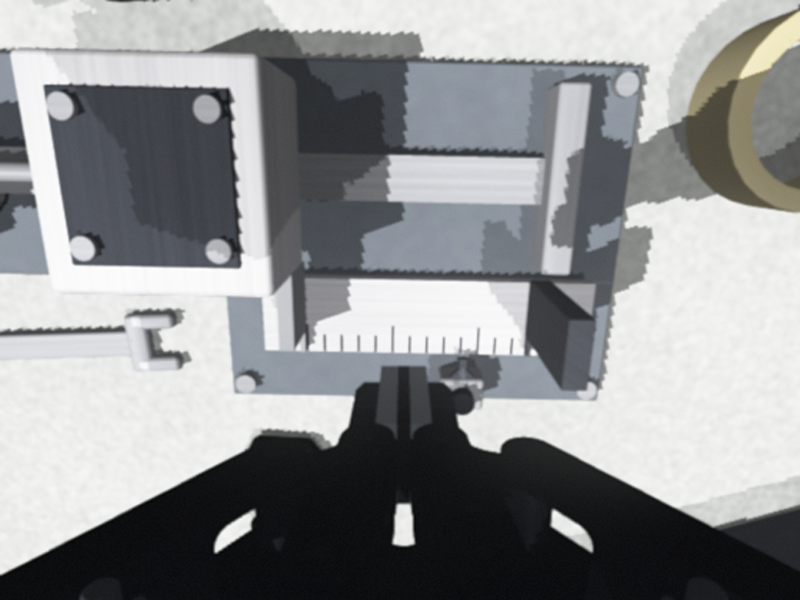

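Wrist view: pointer reading edge ends at about (299,350), ticks 17 px apart from 307 on, index tip near (463,352) and tell-tale base at about (528,350). The fingers crowd the index, so I'll take a closer view.

>>> send_rows --moves '[[[0.2,-0.08,-0.25,0,0,0,1],[0.42,-0.15,-0.5,0,0,0,1],[0.42,-0.15,-0.5,0,0,0,1],[0.42,-0.15,-0.5,0,0,0,1],[0.42,-0.15,-0.5,0,0,0,1]]]'

```text
time_s: 3.07
ee_pos: [638.2, -94.7, 120.5]
orientation: [0.49, 3.102, 0.001]
force: [1.0, -0.2, 0.8]
opening: -0.4
grip_force: 0.0
```

Run:
```python
from h import *
import cv2,pickle
o=env.get_obs();c=optics.calibration("wrist");im=optics.snapshot("wrist")
pickle.dump(c,open("w2.pkl","wb"))
cv2.imwrite("pics/w2.png",im[:,:,::-1])
cv2.imwrite("pics/w2b.png",cv2.resize(im[110:300,180:440,::-1],None,fx=3,fy=3,interpolation=cv2.INTER_CUBIC))
print(o["time_s"],o["ee_pos"])
q=np.load("q.npy")
for p in [(155,60,12),(155,-60,12),(-25,-95,27),(-25,-48,94),(70,-100,22)]: print(p,proj(c,t2w(q,p)))
```

```text
3.0667 [638.18032318 -94.68936722 120.50555325]
(155, 60, 12) [497.01102035 -24.41725841]
(155, -60, 12) [463.30418698 169.58317173]
(-25, -95, 27) [205.91537955 215.68611816]
(-25, -48, 94) [173.72945249 161.72347377]
(70, -100, 22) [341.46549891 224.22103888]
```

View pics/w2b.png

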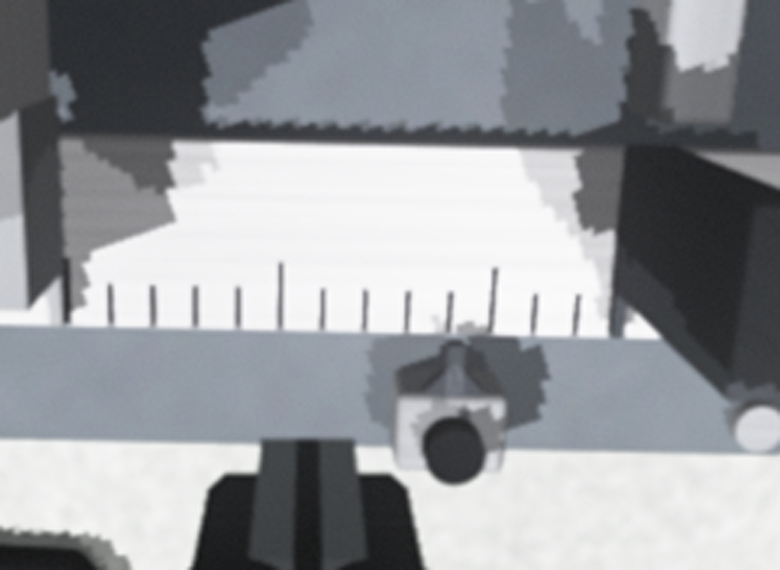

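Close view: tick 0 at zoom x≈67, tick 50 at 281 and tick 100 at 493. The pointer's lower corner is at about (60,282), the index finger tip at about (455,340), the screw at (455,450), and the tell-tale's rear base at about (620,330).

Run:
```python
from h import *
import pickle,cv2
c=pickle.load(open("w2.pkl","rb"));q=np.load("q.npy")
A=lambda u,v:(180+(u+.5)/3-.5,110+(v+.5)/3-.5)
W=lambda u,v,z:atz(c,A(u,v),z)
t0=W(67,322,22);t1=W(493,331,22);d=(t1-t0)[:2];L=np.linalg.norm(d);yaw=np.arctan2(d[1],d[0]);print("len100",L,"yaw",yaw)
# refine q: tick0 = (-25,-100)?
e=d/L; n=np.array([-e[1],e[0]])
f=lambda p:(round(float((p-t0)[:2]@e),1),round(float((p-t0)[:2]@n)-100,1))
for nm,u,v,z in [("ptr",60,282,27),("ptrtop",26,308,58),("tip",455,340,29),("screw",455,450,46),("blockR",505,400,40),("blockL",396,400,40),("block bl",397,460,40),("tt base in",620,150,23),("tt base out",632,336,23),("tt base out",612,336,23),("tick50",281,328,22),("tick90",450,330,22),("scale out",300,329,22),("bed out",300,448,12),("bed corner bolt",760,428,14)]: print(nm,f(W(u,v,z)))
p0=t0[:2]-(-25*e)-(-100*n); print("tester origin",p0,"old",q)
np.save("q2.npy",[*p0,yaw])
im=cv2.imread("pics/w2.png");cv2.imwrite("pics/z3.png",cv2.resize(im[205:265,300:360],None,fx=10,fy=10,interpolation=cv2.INTER_CUBIC))
```

```text
len100 100.4229516453152 yaw 1.2356824950053242
ptr (-0.1, -88.9)
ptrtop (0.2, -86.0)
tip (90.5, -100.2)
screw (89.5, -120.0)
blockR (100.8, -110.4)
blockL (76.6, -110.9)
block bl (77.4, -125.4)
tt base in (125.7, -56.6)
tt base out (133.0, -100.2)
tt base out (128.3, -100.3)
tick50 (50.4, -100.4)
tick90 (90.3, -100.0)
scale out (54.9, -100.5)
bed out (55.5, -135.3)
bed corner bolt (170.7, -126.5)
tester origin [536.67495554 -92.74664076] old [540.68311528 -89.22615179   1.22772857]
```

View pics/z3.png

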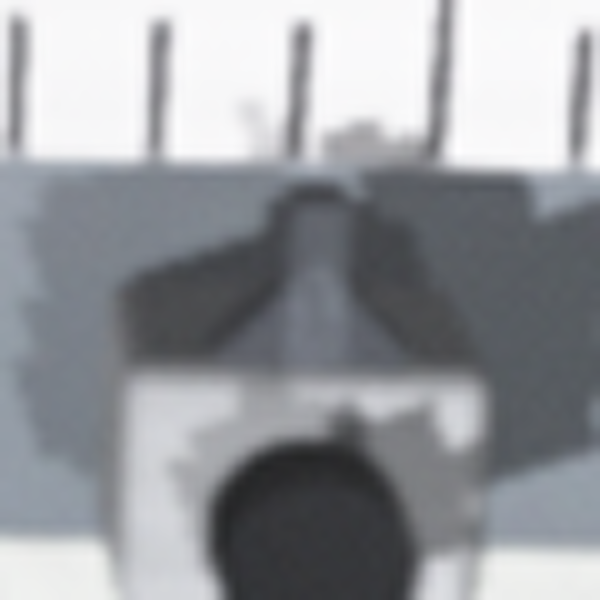

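Scale (100 ticks = 100.4), pointer zero and bed edges all agree; the index is at about 89.7 mm. Next I'll go ahead of the tell-tale, descend and push it back.

>>> send_rows --moves '[[[0.05,0.38,0,0,0,0,1],[0.1,0.76,0,0,0,0,1],[0.1,0.76,0,0,0,0,1]]]'

```text
time_s: 3.37
ee_pos: [647.4, -25.3, 120.8]
orientation: [0.477, 3.103, 0.011]
force: [-0.5, 2.0, -0.2]
opening: 0.1
grip_force: 0.0
```

>>> send_rows --moves '[[[0.05,0.38,0,0,0,0,1],[0.1,0.76,0,0,0,0,1],[0.1,0.76,0,0,0,0,1],[0.1,0.76,-0.3,0,0,0,1],[0.1,0.76,-0.62,0,0,0,1],[0.1,0.76,-0.62,0,0,0,1],[0.1,0.76,-0.62,0,0,0,1]]]'

```text
time_s: 3.95
ee_pos: [653.0, 26.1, 69.8]
orientation: [-0.491, -3.101, -0.0]
force: [0.1, -0.5, 1.1]
opening: -0.1
grip_force: 0.0
```

>>> send_rows --moves '[[[-0.02,-0.06,0,0,0,0,1],[-0.04,-0.12,0,0,0,0,1],[-0.06,-0.18,0,0,0,0,1],[-0.08,-0.23,0,0,0,0,1],[-0.1,-0.29,0,0,0,0,1],[-0.12,-0.35,0,0,0,0,1],[-0.14,-0.41,0,0,0,0,1],[-0.165,-0.47,0,0,0,0,1]]]'

```text
time_s: 4.62
ee_pos: [641.4, -11.9, 70.2]
orientation: [0.491, 3.101, 0.001]
force: [1.4, 2.3, 1.7]
opening: -0.1
grip_force: 1.1
```

Run:
```python
from h import *
import cv2
q=np.load("q2.npy");o=env.get_obs();print(o["time_s"],w2t(q,o["ee_pos"]),o["force"])
a=optics.snapshot("scene")[195:305,145:295,::-1];b=optics.snapshot("wrist")[:,:,::-1]
cv2.imwrite("pics/s2.png",np.hstack([cv2.resize(a,(400,293),interpolation=3),cv2.resize(b,(390,293))]))
```

```text
4.6167 [110.82709297 -72.32785791  70.22413441] [1.39080661 2.26820086 1.70246223]
```

View pics/s2.png

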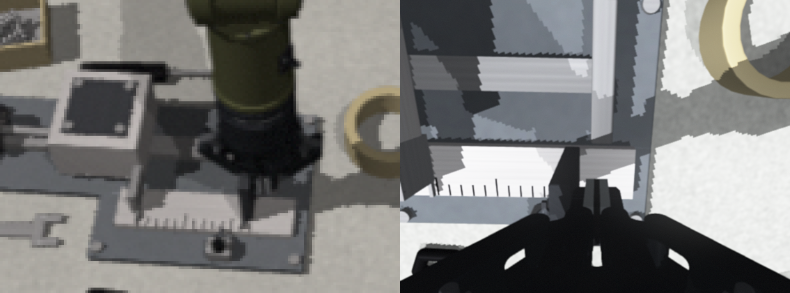

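The fingers are against the tell-tale's front face and it is moving back. Continuing.

>>> send_rows --moves '[[[-0.04,-0.11,0,0,0,0,1],[-0.08,-0.23,0,0,0,0,1],[-0.12,-0.34,0,0,0,0,1],[-0.16,-0.46,0,0,0,0,1],[-0.2,-0.57,0,0,0,0,1],[-0.24,-0.69,0,0,0,0,1],[-0.28,-0.8,0,0,0,0,1],[-0.32,-0.92,0,0,0,0,1]]]'

```text
time_s: 5.38
ee_pos: [614.7, -86.4, 69.6]
orientation: [-0.493, -3.102, -0.0]
force: [1.3, 2.6, 0.3]
opening: -0.0
grip_force: 1.2
```

>>> send_rows --moves '[[[-0.02,-0.06,0,0,0,0,1],[-0.04,-0.11,0,0,0,0,1],[-0.06,-0.17,0,0,0,0,1],[-0.075,-0.21,0,0,0,0,1],[-0.075,-0.21,0,0,0,0,1]]]'

```text
time_s: 5.8
ee_pos: [608.8, -103.3, 69.6]
orientation: [-0.494, -3.102, 0.001]
force: [0.4, -0.1, -0.7]
opening: -0.1
grip_force: 0.0
```

Run:
```python
from h import *
import cv2
q=np.load("q2.npy");o=env.get_obs();print(o["time_s"],w2t(q,o["ee_pos"]),o["force"])
b=optics.snapshot("wrist")[:,:,::-1];cv2.imwrite("pics/w3.png",b)
cv2.imwrite("pics/w3b.png",cv2.resize(b[150:340,180:380],None,fx=3,fy=3,interpolation=2))
```

```text
5.8 [ 13.74837825 -71.59610159  69.64109282] [ 0.4171494  -0.0626573  -0.71447881]
```

View pics/w3b.png

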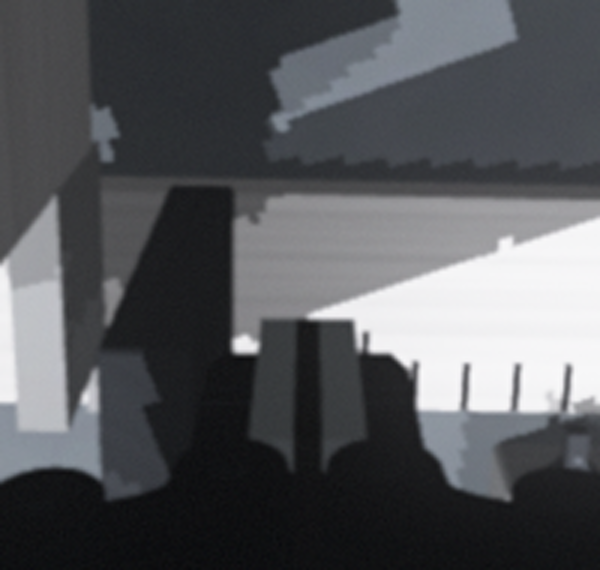

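The tab is still clear of the pointer arm: pointer base at about (100,180), tab rear base at about (165,185), roughly 12 mm apart. Pushing slowly in small steps.

>>> send_rows --moves '[[[-0.01,-0.03,0,0,0,0,1],[-0.02,-0.06,0,0,0,0,1],[-0.03,-0.09,0,0,0,0,1],[-0.04,-0.12,0,0,0,0,1]]]'

```text
time_s: 6.18
ee_pos: [606.0, -111.7, 69.7]
orientation: [-0.492, -3.103, -0.001]
force: [0.3, 3.2, 0.4]
opening: 0.2
grip_force: 1.0
```

>>> send_rows --moves '[[[-0.005,-0.015,0,0,0,0,1],[-0.01,-0.03,0,0,0,0,1]]]'

```text
time_s: 6.35
ee_pos: [605.1, -114.4, 69.6]
orientation: [-0.493, -3.102, -0.0]
force: [-0.3, 2.1, 0.0]
opening: -0.2
grip_force: 1.0
```

>>> send_rows --moves '[[[-0.005,-0.015,0,0,0,0,1],[-0.01,-0.03,0,0,0,0,1]]]'

```text
time_s: 6.52
ee_pos: [604.7, -115.5, 69.7]
orientation: [-0.492, -3.103, -0.003]
force: [1.1, 6.5, -0.8]
opening: 0.1
grip_force: 3.1
```

>>> send_rows --moves '[[[-0.005,-0.015,0,0,0,0,1],[-0.008,-0.025,0,0,0,0,1],[-0.008,-0.025,0,0,0,0,1]]]'

```text
time_s: 6.77
ee_pos: [604.7, -115.5, 69.7]
orientation: [0.489, 3.103, 0.006]
force: [2.1, 8.3, -1.0]
opening: 0.1
grip_force: 3.7
```

Run:
```python
from h import *
q=np.load("q2.npy");o=env.get_obs();print(o["time_s"],w2t(q,o["ee_pos"]),o["force"])
```

```text
6.7667 [  0.90782    -71.69345066  69.70928289] [ 2.10880415  8.31203832 -1.03327604]
```

The tab is stopped against the pointer (force rises, no motion). I'll back off, rise, cross over the carriage and enter the gap.

>>> send_rows --moves '[[[0.04,0.1,0,0,0,0,1],[0.08,0.21,0,0,0,0,1],[0.08,0.21,0.4,0,0,0,1],[0.08,0.21,0.9,0,0,0,1],[0.08,0.21,0.9,0,0,0,1]]]'

```text
time_s: 7.18
ee_pos: [614.9, -103.5, 149.4]
orientation: [0.491, 3.091, -0.0]
force: [1.9, -0.4, 1.1]
opening: 0.2
grip_force: 0.0
```

>>> send_rows --moves '[[[-0.26,-0.3,0,0,0,0,1],[-0.52,-0.6,0,0,0,0,1],[-0.78,-0.89,0,0,0,0,1]]]'

```text
time_s: 7.43
ee_pos: [547.5, -174.4, 142.1]
orientation: [0.491, 3.102, -0.003]
force: [0.2, -1.4, -0.1]
opening: 0.1
grip_force: 0.0
```

>>> send_rows --moves '[[[-0.26,-0.3,0,0,0,0,1],[-0.52,-0.6,0,0,0,0,1],[-0.78,-0.89,0,0,0,0,1],[-0.78,-0.89,0,0,0,0,1],[-0.78,-0.89,0,0,0,0,1]]]'

```text
time_s: 7.85
ee_pos: [484.3, -246.8, 142.3]
orientation: [0.5, 3.1, -0.001]
force: [1.5, 0.5, 0.6]
opening: -0.0
grip_force: 0.0
```

Run:
```python
from h import *
import cv2
q=np.load("q2.npy");o=env.get_obs();print(o["time_s"],w2t(q,o["ee_pos"]),o["force"])
b=optics.snapshot("wrist")[:,:,::-1];a=optics.snapshot("scene")[195:305,85:275,::-1]
cv2.imwrite("pics/w4.png",np.hstack([cv2.resize(a,(400,232),interpolation=2),cv2.resize(b,(309,232))]))
```

```text
7.85 [-162.71958081   -1.21835901  142.27035122] [1.48034927 0.48908486 0.62758769]
```

View pics/w4.png

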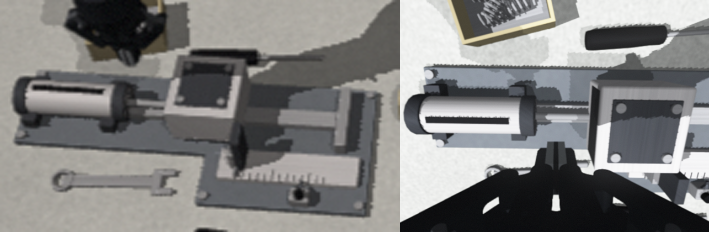

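The tab stands against the pointer and the fingers are over the gap at tester (-163,-1). I'll descend and approach the pad.

>>> send_rows --moves '[[[0.02,0.06,-0.3,0,0,0,1],[0.02,0.06,-0.6,0,0,0,1],[0.02,0.06,-0.85,0,0,0,1],[0.02,0.06,-1,0,0,0,1],[0.02,0.06,-1,0,0,0,1],[0.02,0.06,-1,0,0,0,1]]]'

```text
time_s: 8.45
ee_pos: [487.4, -239.0, 61.6]
orientation: [-0.49, -3.102, 0.001]
force: [-0.3, -0.1, 0.9]
opening: -0.3
grip_force: 0.0
```

>>> send_rows --moves '[[[0.02,0.06,0,0,0,0,1],[0.04,0.12,0,0,0,0,1],[0.06,0.17,0,0,0,0,1],[0.07,0.2,0,0,0,0,1],[0.07,0.2,0,0,0,0,1]]]'

```text
time_s: 8.87
ee_pos: [493.5, -222.4, 62.3]
orientation: [0.49, 3.102, 0.001]
force: [-0.4, -0.2, 0.2]
opening: -0.2
grip_force: 0.0
```

>>> send_rows --moves '[[[0.01,0.025,0,0,0,0,1],[0.015,0.045,0,0,0,0,1],[0.015,0.045,0,0,0,0,1]]]'

```text
time_s: 9.12
ee_pos: [493.9, -219.8, 61.8]
orientation: [0.492, 3.103, 0.0]
force: [0.8, 0.3, 0.0]
opening: 0.1
grip_force: 0.0
```

Run:
```python
from h import *
q=np.load("q2.npy");o=env.get_obs();print(o["time_s"],w2t(q,o["ee_pos"]),o["force"])
```

```text
9.1167 [-133.99179061   -1.41973936   61.82883337] [0.82424472 0.34861501 0.03137387]
```

>>> send_rows --moves '[[[0.004,0.012,0,0,0,0,1],[0.004,0.012,0,0,0,0,1]]]'

```text
time_s: 9.28
ee_pos: [494.0, -219.5, 61.8]
orientation: [0.493, 3.103, -0.001]
force: [-0.6, -1.1, 0.1]
opening: 0.1
grip_force: 0.7
```

>>> send_rows --moves '[[[0.004,0.012,0,0,0,0,1],[0.004,0.012,0,0,0,0,1]]]'

```text
time_s: 9.45
ee_pos: [494.0, -219.4, 61.8]
orientation: [-0.494, -3.102, 0.003]
force: [-2.3, -4.6, 0.2]
opening: -0.3
grip_force: 2.3
```

>>> send_rows --moves '[[[0.004,0.012,0,0,0,0,1],[0.004,0.012,0,0,0,0,1]]]'

```text
time_s: 9.62
ee_pos: [494.1, -219.2, 61.8]
orientation: [-0.495, -3.102, 0.004]
force: [-2.3, -5.6, 0.8]
opening: 0.1
grip_force: 3.0
```

Run:
```python
from h import *
q=np.load("q2.npy");o=env.get_obs();print(o["time_s"],w2t(q,o["ee_pos"]),o["force"])
```

```text
9.6167 [-133.39038187   -1.3659132    61.84111778] [-2.26238914 -5.59278768  0.76793527]
```

Contact at TCP x ≈ -133.6 (carriage 0). Pushing out about 85 mm of the 89.7, then fine steps.

>>> send_rows --moves '[[[0.013,0.039,0,0,0,0,1],[0.027,0.079,0,0,0,0,1],[0.041,0.118,0,0,0,0,1],[0.055,0.157,0,0,0,0,1],[0.069,0.197,0,0,0,0,1],[0.082,0.236,0,0,0,0,1],[0.096,0.275,0,0,0,0,1],[0.11,0.315,0,0,0,0,1],[0.123,0.354,0,0,0,0,1],[0.137,0.393,0,0,0,0,1],[0.151,0.433,0,0,0,0,1],[0.164,0.472,0,0,0,0,1]]]'

```text
time_s: 10.62
ee_pos: [506.6, -183.4, 61.9]
orientation: [-0.497, -3.102, 0.008]
force: [-3.4, -10.8, 0.6]
opening: -0.1
grip_force: 5.3
```

>>> send_rows --moves '[[[0.013,0.039,0,0,0,0,1],[0.027,0.079,0,0,0,0,1],[0.041,0.118,0,0,0,0,1],[0.055,0.157,0,0,0,0,1],[0.069,0.197,0,0,0,0,1],[0.082,0.236,0,0,0,0,1],[0.096,0.275,0,0,0,0,1],[0.11,0.315,0,0,0,0,1],[0.123,0.354,0,0,0,0,1],[0.137,0.393,0,0,0,0,1],[0.151,0.433,0,0,0,0,1],[0.164,0.472,0,0,0,0,1]]]'

```text
time_s: 11.62
ee_pos: [519.1, -147.5, 61.9]
orientation: [-0.499, -3.101, 0.01]
force: [-4.9, -13.4, 1.9]
opening: -0.2
grip_force: 7.1
```

>>> send_rows --moves '[[[0.006,0.018,0,0,0,0,1],[0.012,0.035,0,0,0,0,1],[0.016,0.047,0,0,0,0,1],[0.016,0.047,0,0,0,0,1],[0.016,0.047,0,0,0,0,1],[0.016,0.047,0,0,0,0,1]]]'

```text
time_s: 12.12
ee_pos: [520.4, -143.7, 61.9]
orientation: [-0.499, -3.101, 0.01]
force: [-4.3, -13.0, 2.4]
opening: 0.0
grip_force: 6.7
```

Run:
```python
from h import *
import cv2
q=np.load("q2.npy");o=env.get_obs();c=optics.calibration("wrist");print(o["time_s"],w2t(q,o["ee_pos"]),o["force"])
b=optics.snapshot("wrist")[:,:,::-1];s=optics.snapshot("scene")[:,:,::-1];cv2.imwrite("pics/w5.png",b);cv2.imwrite("pics/s5.png",s)
f=cv2.resize(s[235:300,185:275],(400,289),interpolation=2)
cv2.imwrite("pics/w5b.png",np.hstack([f,cv2.resize(b,(385,289))]))
print(proj(c,t2w(q,(64.7,-100,29))))
```

```text
12.1167 [-53.45444566  -1.40051927  61.88468844] [ -4.34425674 -13.01418721   2.37004708]
[475.7443449  405.19699119]
```

View pics/w5b.png

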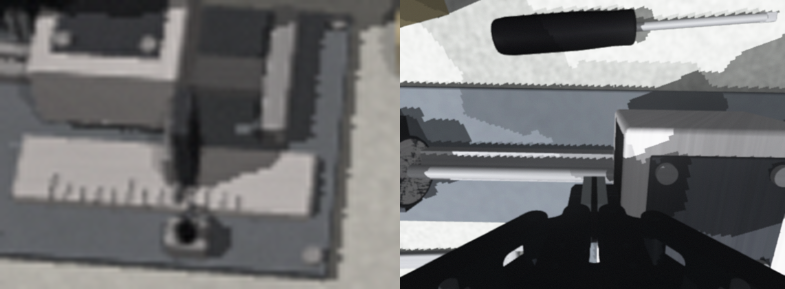

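The carriage is at about 80 mm by TCP travel, with the pointer and tab just short of the index (scene crop, tab at about (185,190), clamp screw at (187,232)). About 9.6 mm remain.

>>> send_rows --moves '[[[0.01,0.025,0,0,0,0,1],[0.018,0.05,0,0,0,0,1],[0.027,0.076,0,0,0,0,1],[0.036,0.101,0,0,0,0,1],[0.036,0.101,0,0,0,0,1],[0.036,0.101,0,0,0,0,1],[0.036,0.101,0,0,0,0,1]]]'

```text
time_s: 12.8
ee_pos: [523.2, -135.7, 61.9]
orientation: [-0.499, -3.1, 0.01]
force: [-4.6, -13.6, 2.6]
opening: -0.2
grip_force: 6.8
```

Run:
```python
from h import *
import cv2
q=np.load("q2.npy");o=env.get_obs();print(o["time_s"],w2t(q,o["ee_pos"])[0]+133.6,o["force"])
for n in("scene","side"):
    cv2.imwrite(f"pics/{n}6.png",optics.snapshot(n)[:,:,::-1])
a=cv2.imread("pics/scene6.png")[255:295,205:265];b=cv2.imread("pics/side6.png")[205:265,330:400]
cv2.imwrite("pics/f6.png",np.hstack([cv2.resize(a,(450,300),interpolation=2),cv2.resize(b,(350,300),interpolation=2)]))
```

```text
12.8 88.56737881074281 [ -4.57771404 -13.58106366   2.57677397]
```

View pics/f6.png

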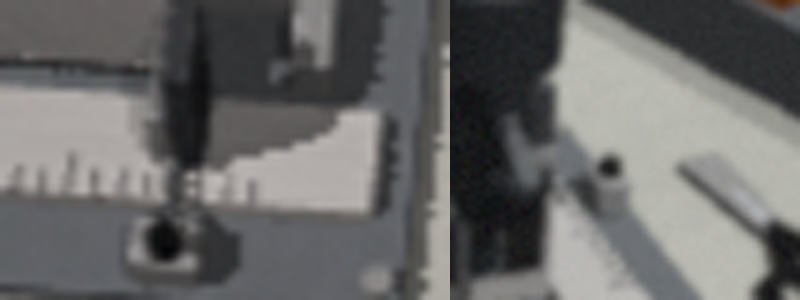

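The pointer is about 1.4 mm short of the tip. Final step, then hold for over two seconds.

>>> send_rows --moves '[[[0.003,0.008,0,0,0,0,1],[0.006,0.016,0,0,0,0,1],[0.006,0.016,0,0,0,0,1],[0.006,0.016,0,0,0,0,1],[0.006,0.016,0,0,0,0,1],[0.006,0.016,0,0,0,0,1]]]'

```text
time_s: 13.4
ee_pos: [523.5, -134.9, 61.9]
orientation: [-0.499, -3.1, 0.011]
force: [-5.0, -13.5, 3.0]
opening: -0.0
grip_force: 7.3
```

Run:
```python
from h import *
q=np.load("q2.npy");o=env.get_obs();print(o["time_s"],w2t(q,o["ee_pos"])[0]+133.45,o["force"])
```

```text
13.4 89.27283772777113 [ -5.01229801 -13.51656555   3.01336863]
```

>>> send_rows --moves '[[[0.003,0.007,0,0,0,0,1],[0.003,0.007,0,0,0,0,1],[0.003,0.007,0,0,0,0,1],[0.003,0.007,0,0,0,0,1],[0.003,0.007,0,0,0,0,1],[0.003,0.007,0,0,0,0,1],[0.003,0.007,0,0,0,0,1],[0.003,0.007,0,0,0,0,1],[0.003,0.007,0,0,0,0,1],[0.003,0.007,0,0,0,0,1],[0.003,0.007,0,0,0,0,1],[0.003,0.007,0,0,0,0,1]]]'

```text
time_s: 14.4
ee_pos: [523.6, -134.4, 61.9]
orientation: [-0.499, -3.1, 0.011]
force: [-5.2, -14.5, 4.5]
opening: -0.1
grip_force: 7.4
```

>>> send_rows --moves '[[[0,0,0,0,0,0,1],[0,0,0,0,0,0,1],[0,0,0,0,0,0,1],[0,0,0,0,0,0,1],[0,0,0,0,0,0,1],[0,0,0,0,0,0,1],[0,0,0,0,0,0,1],[0,0,0,0,0,0,1],[0,0,0,0,0,0,1],[0,0,0,0,0,0,1],[0,0,0,0,0,0,1],[0,0,0,0,0,0,1]]]'

```text
time_s: 15.4
ee_pos: [523.6, -134.4, 61.9]
orientation: [-0.499, -3.1, 0.011]
force: [-5.6, -14.1, 3.9]
opening: 0.0
grip_force: 7.4
```

Run:
```python
from h import *
q=np.load("q2.npy");o=env.get_obs();print(o["time_s"],w2t(q,o["ee_pos"])[0]+133.45,o["force"])
```

```text
15.4 89.77869652821111 [ -5.61399678 -14.14870993   3.87067281]
```

>>> send_rows --moves '[[[0,0,0,0,0,0,1],[0,0,0,0,0,0,1],[0,0,0,0,0,0,1],[0,0,0,0,0,0,1],[0,0,0,0,0,0,1],[0,0,0,0,0,0,1],[0,0,0,0,0,0,1],[0,0,0,0,0,0,1],[0,0,0,0,0,0,1]]]'

```text
time_s: 16.15
ee_pos: [523.6, -134.5, 61.9]
orientation: [-0.5, -3.1, 0.011]
force: [-5.6, -13.6, 3.0]
opening: -0.2
grip_force: 7.4
```

Held at 89.8 mm for over 2.5 s. Easing back at about 40 mm/s, slower at the end.

>>> send_rows --moves '[[[-0.013,-0.039,0,0,0,0,1],[-0.027,-0.079,0,0,0,0,1],[-0.041,-0.118,0,0,0,0,1],[-0.055,-0.157,0,0,0,0,1],[-0.069,-0.197,0,0,0,0,1],[-0.082,-0.236,0,0,0,0,1],[-0.096,-0.275,0,0,0,0,1],[-0.11,-0.315,0,0,0,0,1],[-0.123,-0.354,0,0,0,0,1],[-0.137,-0.393,0,0,0,0,1],[-0.151,-0.433,0,0,0,0,1],[-0.164,-0.472,0,0,0,0,1]]]'

```text
time_s: 17.15
ee_pos: [511.5, -169.3, 61.8]
orientation: [-0.497, -3.101, 0.006]
force: [-3.2, -8.1, 0.7]
opening: -0.2
grip_force: 4.3
```

>>> send_rows --moves '[[[-0.013,-0.039,0,0,0,0,1],[-0.027,-0.079,0,0,0,0,1],[-0.041,-0.118,0,0,0,0,1],[-0.055,-0.157,0,0,0,0,1],[-0.069,-0.197,0,0,0,0,1],[-0.082,-0.236,0,0,0,0,1],[-0.096,-0.275,0,0,0,0,1],[-0.11,-0.315,0,0,0,0,1],[-0.123,-0.354,0,0,0,0,1],[-0.137,-0.393,0,0,0,0,1],[-0.151,-0.433,0,0,0,0,1],[-0.164,-0.472,0,0,0,0,1]]]'

```text
time_s: 18.15
ee_pos: [498.9, -205.4, 61.8]
orientation: [-0.495, -3.102, 0.003]
force: [-2.1, -5.4, 0.8]
opening: -0.2
grip_force: 2.6
```

>>> send_rows --moves '[[[-0.004,-0.012,0,0,0,0,1],[-0.008,-0.024,0,0,0,0,1],[-0.012,-0.035,0,0,0,0,1],[-0.016,-0.047,0,0,0,0,1],[-0.02,-0.059,0,0,0,0,1],[-0.024,-0.07,0,0,0,0,1],[-0.028,-0.082,0,0,0,0,1],[-0.032,-0.094,0,0,0,0,1],[-0.036,-0.106,0,0,0,0,1],[-0.04,-0.118,0,0,0,0,1],[-0.044,-0.13,0,0,0,0,1],[-0.048,-0.14,0,0,0,0,1]]]'

```text
time_s: 19.15
ee_pos: [495.7, -214.6, 61.7]
orientation: [-0.492, -3.103, -0.0]
force: [-2.8, -4.0, 1.2]
opening: 0.2
grip_force: 2.2
```

Run:
```python
from h import *
q=np.load("q2.npy");o=env.get_obs();print(o["time_s"],w2t(q,o["ee_pos"])[0]+133.45,o["force"])
```

```text
19.15 4.920547444068404 [-2.75912978 -3.9561632   1.15313583]
```

>>> send_rows --moves '[[[-0.004,-0.012,0,0,0,0,1],[-0.008,-0.024,0,0,0,0,1],[-0.012,-0.035,0,0,0,0,1],[-0.016,-0.047,0,0,0,0,1],[-0.02,-0.059,0,0,0,0,1],[-0.024,-0.07,0,0,0,0,1],[-0.028,-0.082,0,0,0,0,1],[-0.032,-0.094,0,0,0,0,1],[-0.04,-0.118,0,0,0,0,1],[-0.05,-0.148,0,0,0,0,1],[-0.07,-0.2,0,0,0,0,1],[-0.07,-0.2,0,0,0,0,1]]]'

```text
time_s: 20.15
ee_pos: [489.9, -231.5, 61.8]
orientation: [0.494, 3.102, -0.001]
force: [-0.3, 0.0, 0.0]
opening: 0.0
grip_force: 0.0
```

>>> send_rows --moves '[[[0,0,0.3,0,0,0,1],[0,0,0.65,0,0,0,1],[0,0,1,0,0,0,1],[0,0,1,0,0,0,1]]]'

```text
time_s: 20.48
ee_pos: [493.4, -232.3, 147.1]
orientation: [0.492, 3.093, -0.001]
force: [0.3, -0.8, -1.1]
opening: -0.0
grip_force: 0.0
```

>>> send_rows --moves '[[[0.3,0.25,0.1,0,0,0,1],[0.65,0.55,0.2,0,0,0,1],[1,0.9,0.2,0,0,0,1],[1,0.9,0.2,0,0,0,1]]]'

```text
time_s: 20.82
ee_pos: [576.2, -149.7, 157.6]
orientation: [0.475, 3.102, 0.007]
force: [0.0, 2.2, -0.3]
opening: -0.1
grip_force: 0.0
```

>>> send_rows --moves '[[[0.3,0.25,0,0,0,0,1],[0.65,0.55,0,0,0,0,1],[0.85,0.9,0,0,0,0,1],[0.85,0.9,0,0,0,0,1],[0.85,0.9,0,0,0,0,1],[0.85,0.9,0,0,0,0,1]]]'

```text
time_s: 21.32
ee_pos: [637.6, -87.2, 157.1]
orientation: [-0.492, -3.102, 0.002]
force: [-0.5, -0.0, 0.3]
opening: -0.1
grip_force: 0.0
```

Run:
```python
from h import *
import cv2,pickle
q=np.load("q2.npy");o=env.get_obs();c=optics.calibration("wrist");im=optics.snapshot("wrist");print(o["time_s"],w2t(q,o["ee_pos"]),o["force"])
cv2.imwrite("pics/w7.png",im[:,:,::-1]);pickle.dump(c,open("w7.pkl","wb"))
g=im.mean(2)
# rectify plane z=22: intensity profile along x at given y (in tester coords), 1 mm steps
for y,z in((-58,23),(-75,23),(-97,22),(-70,58)):
    xs=np.arange(-35,100,1.5);P=np.array([proj(c,t2w(q,(x,y,z))) for x in xs])
    v=cv2.remap(g.astype(np.float32),P[:,0].astype(np.float32)[None],P[:,1].astype(np.float32)[None],1)[0]
    print(y,z,[(float(x)+25,int(a)) for x,a in zip(xs,v)][::1])
```

```text
21.3167 [ 38.41481501 -93.52327411 157.08043445] [-0.5303873  -0.01199823  0.26029899]
-58 23 [(-10.0, 200), (-8.5, 130), (-7.0, 67), (-5.5, 69), (-4.0, 68), (-2.5, 68), (-1.0, 76), (0.5, 129), (2.0, 141), (3.5, 141), (5.0, 142), (6.5, 142), (8.0, 141), (9.5, 142), (11.0, 142), (12.5, 143), (14.0, 143), (15.5, 144), (17.0, 144), (18.5, 145), (20.0, 145), (21.5, 146), (23.0, 146), (24.5, 161), (26.0, 239), (27.5, 244), (29.0, 245), (30.5, 244), (32.0, 245), (33.5, 244), (35.0, 244), (36.5, 244), (38.0, 245), (39.5, 244), (41.0, 245), (42.5, 244), (44.0, 245), (45.5, 245), (47.0, 245), (48.5, 245), (50.0, 245), (51.5, 245), (53.0, 246), (54.5, 246), (56.0, 246), (57.5, 246), (59.0, 246), (60.5, 246), (62.0, 245), (63.5, 246), (65.0, 246), (66.5, 244), (68.0, 230), (69.5, 218), (71.0, 217), (72.5, 217), (74.0, 217), (75.5, 217), (77.0, 218), (78.5, 217), (80.0, 216), (81.5, 216), (83.0, 217), (84.5, 217), (86.0, 216), (87.5, 217), (89.0, 198), (90.5, 89), (92.0, 53), (93.5, 47), (95.0, 44), (96.5, 46), (98.0, 45), (99.5, 45), (101.0, 44), (102.5, 47), (104.0, 88), (105.5, 143), (107.0, 
[... 2967 characters left out ...]
.0, 242), (45.5, 242), (47.0, 242), (48.5, 242), (50.0, 242), (51.5, 242), (53.0, 243), (54.5, 243), (56.0, 243), (57.5, 243), (59.0, 243), (60.5, 243), (62.0, 243), (63.5, 243), (65.0, 243), (66.5, 243), (68.0, 244), (69.5, 244), (71.0, 244), (72.5, 244), (74.0, 244), (75.5, 244), (77.0, 243), (78.5, 228), (80.0, 216), (81.5, 215), (83.0, 215), (84.5, 216), (86.0, 172), (87.5, 65), (89.0, 64), (90.5, 64), (92.0, 64), (93.5, 64), (95.0, 85), (96.5, 96), (98.0, 96), (99.5, 96), (101.0, 96), (102.5, 95), (104.0, 95), (105.5, 94), (107.0, 89), (108.5, 126), (110.0, 163), (111.5, 163), (113.0, 165), (114.5, 175), (116.0, 202), (117.5, 231), (119.0, 243), (120.5, 248), (122.0, 247), (123.5, 247)]
```

Measured in the final image: pointer edge at about 0 (home), tell-tale rear edge at about 89.9, index at about 89.8. Handing in.

```bash
python3 -c "
from bench import ticket
print(ticket.finish_job())"
```

```text
the job is handed in; nothing more can be done
None
```

The job is handed in: I held the carriage at about 89.8 mm (index about 89.8 mm, good to roughly 0.7 mm) for over 2 s and eased it home, and the final image puts the tell-tale at about 89.9 mm; I viewed 12 pictures, over the limit of 10, and did not check the index clamp or loose items after the pull.

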